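# Hang the check-source bin on the louvre rail and slide it home

## Robot

A 6-joint arm with a two-finger parallel gripper is mounted at the origin on a cart in front of the work surface, level with it; the furniture and walls round the work are solid. World frame = base frame: x ahead of the robot, y to its left, z up, the work surface at z = 0. Lengths are in m, angles in rad, forces in N, time in s.
With the tool pointing down it reaches from about 0.35 to 0.875 m from the base axis. Payload 15.5 kg.
Tool frame: the origin (TCP) lies between the finger pads; the fingertips stand 8 mm ahead of it and the grasp point (between the pads) lies 11 mm behind it; z points along the fingers, y is the line along which they close (so a half turn about z gives the same grasp; the last joint's range is limited). The gripper opens to 85 mm and grips with 20 to 120 N. Pads are 22 mm wide; open, the fingers measure 114 mm over their backs; the gripper's body (76 mm by 85 mm) begins 54 mm behind the grasp point. The pads swing forward as they close: fully open they stand 13 mm farther back than shut.
Start: joints at [-1.345, 0.494, 1.345, -0, 1.302, -0.096], TCP at [0.197, -0.593, 0.239] pointing down, gripper open.
Joint ranges: [-2.91, 2.91], [-0.82, 2.16], [0.22, 2.67], [-1.22, 4.37], [0.12, 2.79], [-3.08, 3.08]. Speed limits (rad/s): [1.89, 1.89, 2.57, 3.01, 3.01, 3.01].

## Interface

Orientations are given as [roll, pitch, yaw] about the fixed x, y, z axes, in that order (R = Rz(yaw) Ry(pitch) Rx(roll)).
In Python, from station import bot gives the robot as it stands.
- The arm moves only by the tool move_arm, never from a script. Its argument "deltas" is a list of rows, each a list of 7 numbers: the shift along the tool's x, y, z in cm, then the turn, a rotation vector about the tool's x, y, z in degrees, then the opening, from 0 (shut) to 1 (fully open). A call has exactly 10 rows; each row is the pose to reach, as a shift and turn from the pose commanded when the call began, along the tool's axes at that moment; what a row does not reach only later rows make up. A row lasts 1/8 s, in which the tool goes at most 62.5 mm and 10.7 degrees, less where a joint would pass 70% of its speed; a pose out of reach is approached as far as the arm can. A call with a gripper value outside its range is refused whole. The fingers move at their own pace and stop on an object; "squeeze" is the grip in N (left out, the last holds). Time passes only in rows, so rows that repeat a pose let the fingers close, or fill a call up. It gives the time, the measured TCP pose, the force, the opening and the grip force at its end, in the units of the state.
- bot.state(): the state, without advancing time (a new reading comes with each control period).
- bot.camera(name): name is "scene" or "top" or "wrist"; returns a dict with "color" (384x512x3 uint8, red, green, blue), "vertical_fov" (degrees; the focal length in pixels is half the picture's height over the tangent of half this angle, whatever the lens; pixels are square), "cx", "cy" (the principal point, pixels), "rvec" (rotation vector, rad) and "tvec" (3), from world to camera coordinates, as OpenCV has them. Camera axes: x right, y down, z forward; pixel columns grow to the right and rows downward; lengths in m; the calibration is good to about 2 mm. The wrist camera is an equidistant fisheye: a pixel r from the principal point sees the ray r / f radians off the axis. A picture is of the moment at which its call begins. There is no depth.
- bot.job_done(): hands the job in; it is judged then, once.
The state is a dict: "clock": time; "joints": joint angles; "qvel": joint speeds; "joint_efforts": joint torques, N m; "ee_pos": TCP position; "ee_rot": TCP orientation; "contact_force": force on the tool from outside, world axes, zero at the start; "moment": the same for the moment, N m; "opening": finger opening in m; "finger_force": force on a finger pad.
Only numpy, scipy, OpenCV 4.12 (cv2) and the standard library are available. Lean on these libraries where they do the work, as an engineer would, in place of code of your own. Each camera call takes 0.05 s, during which the arm holds its last target. There are 200 camera calls.

## Task

Lift the yellow bin with the two check sources over the blue rail of the louvred panel and lower it so that its back lip drops behind the rail and carries its weight, hanging it on the free stretch of rail a few centimetres clear of the red stop. Then, with the bin still hooked, slide it along the rail up to the stop and press it lightly, with about 8 newtons, against the rubber buffer for a moment, and let go. Work gently: no hard knocks or pushes on panel or stop, keep both sources in the bin, and leave the tub and the cup where they are.

Things in the scene. Friction and masses are not known exactly. Their poses are not given: they have to be found in the camera images.
- bin: Yellow open parts bin, 110 (x, front to back) x 52 (y) x 60 (z) mm, 0.2 to 0.3 kg, upright. Origin: centre of the underside; +x is its back, with the lip. Parallel side walls, 3 mm thick, 60 mm high from x = -31 to +55 mm (28 mm high in front): pinch it across y over the outside, near x = -5. Hung and let go it leans back up to 5 degrees.
- bin_lip (a point): Middle of the lower edge of the bin's lip, at (68, 0, 38) mm in the bin's frame. At the top of the back wall (outer face x = 55) a flange 52 mm wide, underside at z = 56, runs back to x = 70; from it the lip, 4 mm thick (x = 66 to 70), hangs down to z = 38. Gap between back wall and lip: 11 mm.
- panel: Fixed grey louvred panel, 340 mm wide (y), 190 mm high. Origin: desk level, in the front face of the sheet, middle of the width; -x points out of the front, y along the rail. The sheet above the rail is plain: the lip can feel for it. A black back-rest strip at z = 98 to 110 mm stands out to x = -15.5. Hang the bin with its axes parallel to these.
- rail (a point): Middle of the top edge of the blue rail, at (-10, 0, 150) mm in the panel's frame. The rail is an upright blade, x = -12 to -8, y = -160 to +160, with a slot 8 mm wide, 26 mm deep between it and the sheet. The lip goes in the slot, the flange rests on the blade: the bin's origin is then near z = 94, x = -71 to -74 in the panel's frame.
- stop: Fixed red end stop on the rail, 34 (x) x 30 (y) x 50 (z) mm, with a black thumb screw 12 mm high on top. Origin: 120 mm above the desk, in the plane of the sheet's front, middle of its width; axes as the panel's. It spans x = -36 to -2 mm. A rubber buffer 16 mm across sticks out of its -y side; the free rail is on that side.
- buffer_face (a point): Nominal centre of the buffer's front face, at (-26, -27, 20) mm in the stop's frame. The buffer is screwed in or out: the true face is up to 9 mm nearer to or farther from the stop along y, which is not measured: find it by feel. It is stiff and does not give. The bin's +y side wall (26 mm from its middle) meets it.
- orange_source: Orange disc source, 25 mm across, 7 mm high, loose on the bin's floor (front). Origin: centre of its underside.
- blue_source: Blue disc source, 25 mm across, 7 mm high, loose on the bin's floor (back). Origin: centre of its underside.
- soil_tub: White lidded tub with yellow label, 131 mm across, 90 mm high, bystander. Origin: centre of its underside.
- cup: White cup with markers, 88 mm across, 134 mm high, bystander. Origin: centre of its underside.

How it is judged:
By the outcome, as a careful person would: the job done as asked, in the order asked, and still so for the second after the job is handed in, with the robot touching nothing.
It also fails if it takes over 51 s, if anything falls off the work surface, if the arm or the gripper's body presses on something with over 40 N, if the wrist force passes 120 N, or if a joint passes its speed limit or range.

## Working session

There is one attempt and no reset: what is moved stays moved. The work goes in short steps, Python scripts to look and compute and a tool call to move; the robot and the scene stay as the last step left them, time stands still between calls to the robot, and variables do not carry over. Pictures are saved under pics/ and viewed, at most 10 in all, crops included, and the job is handed in when it is done.

Besides the shell and the picture viewer there is one more tool, called after "Request:" as a command line: name --pt "numbers of a row" for each row, then --argument value for the rest. move_arm: Moves the arm, as the interface text tells. Its arguments: {"type":"object","properties":{"deltas":{"type":"array"},"squeeze":{"type":"number"}},"required":["deltas"]}

```bash
mkdir -p pics
cat > h.py <<'E'
from station import bot
import cv2, numpy as np, json
def snap(n,f):
    c=bot.camera(n); cv2.imwrite(f'pics/{f}.png',c['color'][:,:,::-1])
    json.dump({k:np.asarray(v).tolist() for k,v in c.items() if k!='color'},open(f'pics/{f}.json','w')); return c
def load(f):
    c=json.load(open(f'pics/{f}.json')); R=cv2.Rodrigues(np.array(c['rvec'],float))[0]; t=np.array(c['tvec'],float).ravel()
    return c,R,t,192/np.tan(np.radians(c['vertical_fov'])/2)
def ray(f,u,v,fish=False):
    c,R,t,F=load(f); a,b=u-c['cx'],v-c['cy']
    if fish:
        r=np.hypot(a,b); th=r/F; d=np.array([np.sin(th)*a/r,np.sin(th)*b/r,np.cos(th)])
    else: d=np.array([a/F,b/F,1])
    d=R.T@d; return -R.T@t,d/np.linalg.norm(d)
def atz(f,u,v,z,fish=False):
    o,d=ray(f,u,v,fish); return o+d*(z-o[2])/d[2]
def proj(f,p):
    c,R,t,F=load(f); q=R@np.array(p)+t; return q[:2]/q[2]*F+[c['cx'],c['cy']]
E
python3 - <<'E'
from h import *
for n in('scene','top'):
    snap(n,n+'0'); i=cv2.imread(f'pics/{n}0.png'); cv2.imwrite(f'pics/{n}0b.png',cv2.resize(i,(800,600),interpolation=cv2.INTER_CUBIC))
    c,R,t,F=load(n+'0');print(n,F,-R.T@t,R[2])
print(bot.state())
E
```

```text
scene 428.76468602285036 [-0.07791328  0.63848228  1.02371827] [ 0.47914224 -0.5143428  -0.71124834]
top 419.3185784339609 [ 0.43744903 -0.00866585  1.33202409] [ 0.09357567  0.00119381 -0.99561145]
{'clock': 0.1, 'joints': array([-1.34551297e+00,  4.94111422e-01,  1.34605597e+00,  1.84270433e-05,
        1.30252932e+00, -9.55100954e-02]), 'qvel': array([-3.29247862e-04,  4.55512434e-04, -1.72941760e-03,  8.22221461e-05,
        1.11415062e-04,  1.30627463e-03]), 'joint_efforts': array([ 1.15497824e-03, -8.83595181e+01, -3.84558928e+01, -9.60400894e-05,
        5.23160939e-03, -5.64128311e-05]), 'ee_pos': array([ 0.19700618, -0.59280447,  0.23877034]), 'ee_rot': array([-3.14049533e+00, -1.22969407e-04,  3.20788486e-01]), 'contact_force': array([ 0.07305724, -0.7649233 ,  0.33439089]), 'moment': array([0.01001168, 0.01975826, 0.05729152]), 'finger_force': 0.0, 'opening': 0.08541616272882964}
```

View pics/scene0b.png

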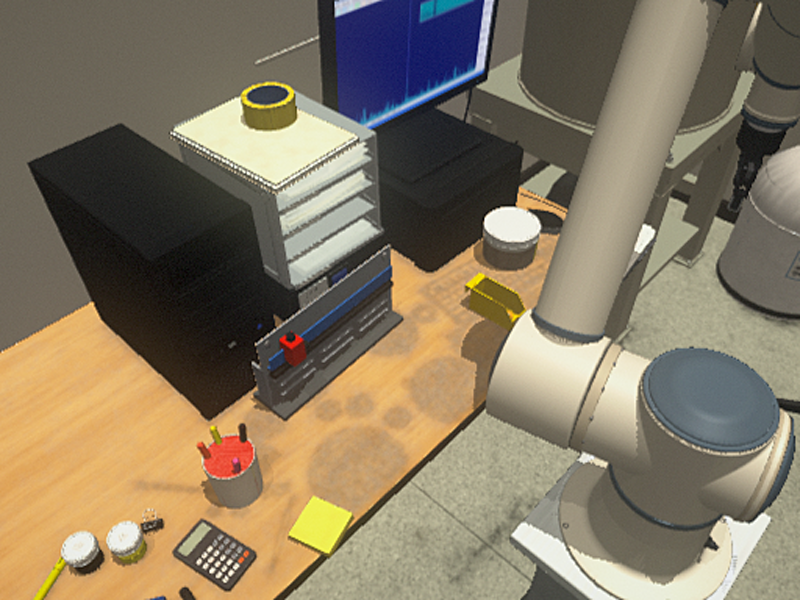

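View pics/top0b.png

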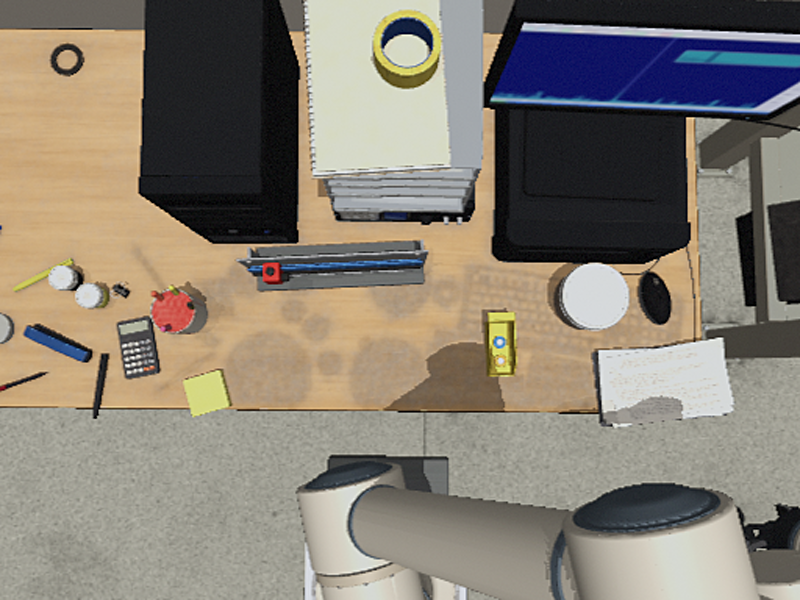

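The scene and top views show the bin at about (502,343) in the enlarged top picture, with its lip side up (+x). The panel spans (247..425, 243..290) and the red stop is at (271,272). I'll enlarge both.

Run:
```python
from h import *
i=cv2.imread('pics/top0.png')
a=cv2.resize(i[148:193,150:280],(780,270),interpolation=cv2.INTER_CUBIC)  # x6, origin 150,148
b=cv2.resize(i[190:250,290:350],(320,320),interpolation=cv2.INTER_CUBIC) # x5.333 origin 290,190
s=cv2.imread('pics/scene0.png')
d=cv2.resize(s[150:270,155:265],(293,320),interpolation=cv2.INTER_CUBIC) # x2.667
o=np.zeros((600,780,3),np.uint8); o[:270]=a; o[275:595,:320]=b; o[275:595,330:623]=d
cv2.imwrite('pics/crop.png',o)
```

```text
(no output)
```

View pics/crop.png

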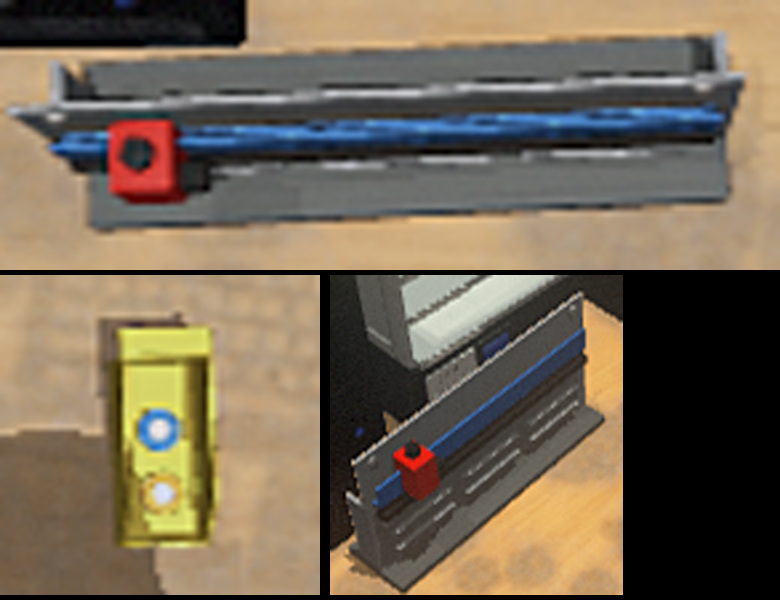

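The crop shows the rail top running from (50,150) to (725,118) in the x6 crop. The stop's top face is about (108..174, 122..188), with the dark buffer to its right. The bin's back flange edge is (118..210, 328) and its front is about (118..208, 545) in the lower crop.

Run:
```python
from h import *
A=lambda u,v,z:atz('top0',150+u/6-.4,148+v/6-.4,z)
B=lambda u,v,z:atz('top0',290+u/5.333-.4,190+(v-275)/5.333-.4,z)
print('rail L,R',A(50,150,.15),A(725,118,.15)); print('sheet',A(10,108,.19),A(745,76,.19))
print('stop',A(108,122,.17),A(174,122,.17),A(174,188,.17),A(108,188,.17),'mid',A(141,155,.17))
print('bin back L,R',B(118,328,.06),B(210,328,.06),'back lip front edge',B(118,360,.06),B(210,360,.06))
print('front',B(118,545,.028),B(210,545,.028)); print('front low',B(118,545,0))
print('discs',B(160,430,.01),B(160,493,.01))
# scene cross-check of rail ends: right end (583,332) left(375,497)
S=lambda u,v,z:atz('scene0',155+(u-330)/2.667-.3,150+(v-275)/2.667-.3,z)
print('scene rail',S(376,488,.15),S(584,330,.15),'sheet',S(353,462,.19),S(583,293,.19))
```

```text
rail L,R [0.60871035 0.25776904 0.15      ] [ 0.62741602 -0.06223661  0.15      ]
sheet [0.62217235 0.26771866 0.19      ] [ 0.64058578 -0.06949167  0.19      ]
stop [0.61928476 0.2266043  0.17      ] [0.61960894 0.19580152 0.17      ] [0.58856773 0.19497319 0.17      ] [0.58824418 0.22569974 0.17      ] mid [0.60390717 0.21076911 0.17      ]
bin back L,R [ 0.54394447 -0.19259571  0.06      ] [ 0.54449781 -0.24509407  0.06      ] back lip front edge [ 0.52564511 -0.19254025  0.06      ] [ 0.52619786 -0.24496818  0.06      ]
front [ 0.42038844 -0.19684022  0.028     ] [ 0.42095164 -0.25017336  0.028     ]
front low [ 0.42002211 -0.2008807   0.        ]
discs [ 0.48794761 -0.22444495  0.01      ] [ 0.45087051 -0.22426743  0.01      ]
scene rail [0.61056175 0.2559503  0.15      ] [ 0.62405132 -0.05772578  0.15      ] sheet [0.62194165 0.26771155 0.19      ] [ 0.63688192 -0.07055227  0.19      ]
```

```bash
cat >> h.py <<'E'
from scipy.spatial.transform import Rotation as Ro
def rel(x,y,z,yawdeg,ref=None):
    """shift cm + rotvec deg in tool axes from current (or ref) pose, to tool-down pose"""
    s=bot.state(); p,e=(s['ee_pos'],s['ee_rot']) if ref is None else ref
    R0=Ro.from_euler('xyz',e); R1=Ro.from_euler('xyz',[np.pi,0,np.radians(yawdeg)])
    d=R0.inv().apply(np.array([x,y,z])-p)*100; w=(R0.inv()*R1).as_rotvec(degrees=True)
    return np.round(np.r_[d,w],2)
E
python3 -c "
from h import *
print(rel(.470,-.2215,.17,2.3))"
```

```text
[ 37.61 -26.62   6.91  -0.06   0.    16.08]
```

Request:
move_arm --pt "4.2 -3.0 0.8 0 0 1.8 1" --pt "8.4 -5.9 1.5 0 0 3.6 1" --pt "12.5 -8.9 2.3 0 0 5.4 1" --pt "16.7 -11.8 3.1 0 0 7.1 1" --pt "20.9 -14.8 3.8 0 0 8.9 1" --pt "25.1 -17.7 4.6 0 0 10.7 1" --pt "29.3 -20.7 5.4 0 0 12.5 1" --pt "33.4 -23.7 6.1 0 0 14.3 1" --pt "37.6 -26.6 6.9 0 0 16.1 1" --pt "37.6 -26.6 6.9 0 0 16.1 1"

```text
clock: 1.35
ee_pos: [0.4711, -0.2194, 0.1696]
ee_rot: [-3.141, 0.001, 0.043]
contact_force: [0.2, -0.7, 1.2]
opening: 0.0851
finger_force: 0.0
```

Run:
```python
from h import *
snap('wrist','w1'); i=cv2.imread('pics/w1.png'); cv2.imwrite('pics/w1b.png',cv2.resize(i,(800,600),interpolation=cv2.INTER_CUBIC))
s=bot.state();print(s['clock'],s['ee_pos'],s['ee_rot'],np.abs(s['qvel']).max(),s['contact_force'])
```

```text
1.4 [ 0.47040297 -0.22087608  0.16988464] [-3.14114678e+00  7.50749615e-04  4.26799758e-02] 0.0480460758594155 [ 0.28368178 -0.63652392 -0.19698522]
```

View pics/w1b.png

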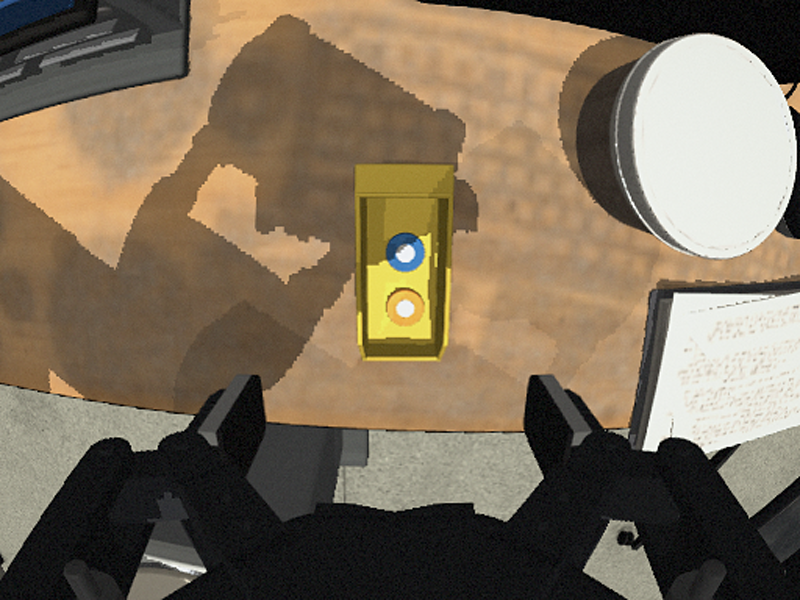

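The wrist view shows the flange's back corners at (356,165) and (455,165), the flange's front edge at y≈196, the front corners at (358,360) and (443,360), and both discs inside.

Run:
```python
from h import *
W=lambda u,v,z:atz('w1',u*.64-.2,v*.64-.2,z,True)[:2]
a,b=W(356,165,.06),W(455,165,.06); c,d=W(358,360,.028),W(443,360,.028); print(a,b,c,d)
bm,fm=(a+b)/2,(c+d)/2; v=bm-fm; print(bm,fm,np.hypot(*v),np.degrees(np.arctan2(v[1],v[0])), 'edge yaw',np.degrees(np.arctan2(*(b-a))))
y=np.arctan2(v[1],v[0]); u=v/np.hypot(*v); o=(bm-.07*u+fm+.055*u)/2; g=o-.005*u; print('origin',o,'grasp',g)
print(rel(*g,.036,np.degrees(y)))
```

```text
[ 0.54225329 -0.19696514] [ 0.54475069 -0.24823326] [ 0.41900758 -0.19863537] [ 0.42138472 -0.25377631]
[ 0.54350199 -0.2225992 ] [ 0.42019615 -0.22620584] 0.12335857537405721 1.6753985630319568 edge yaw 177.21118706944418
origin [ 0.47435228 -0.2246218 ] grasp [ 0.46935441 -0.22476798]
[-0.11  0.39 13.39 -0.03  0.04  0.77]
```

Request:
move_arm --pt "-0.1 0.3 4 0 0 0.2 1" --pt "-0.1 0.3 8 0 0 0.2 1" --pt "-0.1 0.3 11.5 0 0 0.2 1" --pt "-0.1 0.3 13.0 0 0 0.2 1" --pt "-0.1 0.3 13.5 0 0 0.2 1" --pt "-0.1 0.3 13.5 0 0 0.2 1" --pt "-0.1 0.3 13.5 0 0 0.2 0.62" --pt "-0.1 0.3 13.5 0 0 0.2 0.55" --pt "-0.1 0.3 13.5 0 0 0.2 0.4" --pt "-0.1 0.3 13.5 0 0 0.2 0.4" --squeeze 40

```text
clock: 2.65
ee_pos: [0.4695, -0.2253, 0.0361]
ee_rot: [3.141, -0.001, 0.037]
contact_force: [-1.5, 0.6, 9.8]
opening: 0.0512
finger_force: 40.7
```

Request:
move_arm --pt "0 0 0 0 0 0 0.4" --pt "0 0 0 0 0 0 0.4" --pt "0 0 0 0 0 0 0.4" --pt "0 0 -0.3 0 0 0 0.4" --pt "0 0 -1.5 0 0 0 0.4" --pt "0 0 -4 0 0 0 0.4" --pt "0 0 -7 0 0 0 0.4" --pt "0 0 -10 0 0 0 0.4" --pt "0 0 -12 0 0 0 0.4" --pt "0 0 -13 0 0 0 0.4"

```text
clock: 3.9
ee_pos: [0.4693, -0.2252, 0.1668]
ee_rot: [3.141, -0.001, 0.036]
contact_force: [-0.7, 0.3, -3.0]
opening: 0.0522
finger_force: 42.7
```

Run:
```python
from h import *
s=bot.state();print(s['clock'],s['ee_pos'],s['ee_rot'],s['contact_force'],s['moment'],s['opening'],s['finger_force'])
snap('wrist','w2'); i=cv2.imread('pics/w2.png'); cv2.imwrite('pics/w2b.png',cv2.resize(i,(800,600),interpolation=cv2.INTER_CUBIC))
# tentative panel
po=np.array([.628,.0985]); yw=np.radians(3.0); R=np.array([[np.cos(yw),-np.sin(yw)],[np.sin(yw),np.cos(yw)]])
for px,py in((-.13,.015),(-.078,.015)): print(po+R@[px,py], rel(*(po+R@[px,py]),.19,3))
```

```text
3.9 [ 0.4693411  -0.22524933  0.16683215] [ 3.14068934e+00 -1.35190072e-03  3.63743008e-02] [-0.68415895  0.25428845 -3.03217893] [-0.04518245  0.0522482  -0.00637716] 0.05218603135029488 42.691283226013184
[0.49739312 0.10667577] [  3.99 -33.08  -2.3    0.07  -0.1   -0.92]
[0.54932186 0.10939724] [  9.19 -33.17  -2.29   0.07  -0.1   -0.92]
```

View pics/w2b.png

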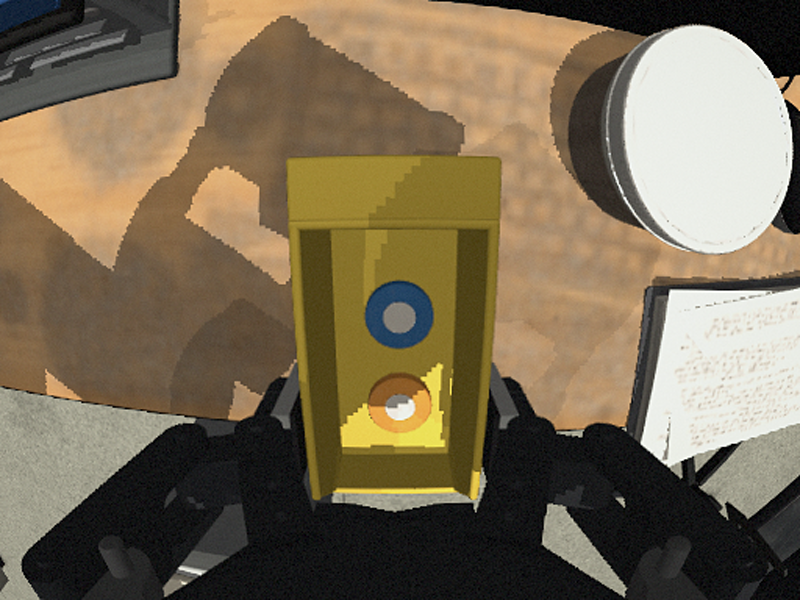

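The bin is held squarely, with its flange back edge at (288..500,157) and both discs flat inside. I'll carry it across to in front of the rail.

Request:
move_arm --pt "0.2 -1.3 -0.2 0 0 0 0.4" --pt "0.6 -4.5 -0.4 0 0 0 0.4" --pt "1.1 -8.9 -0.6 0 0 -0.2 0.4" --pt "1.6 -13.5 -0.8 0 0 -0.4 0.4" --pt "2.1 -18.1 -1 0 0 -0.6 0.4" --pt "2.7 -22.7 -1 0 0 -0.8 0.4" --pt "3.2 -27 -1 0 0 -0.9 0.4" --pt "3.6 -30.5 -1 0 0 -0.9 0.4" --pt "3.9 -32.6 -1 0 0 -0.9 0.4" --pt "4 -33 -1 0 0 -0.9 0.4"

```text
clock: 5.2
ee_pos: [0.4962, 0.1077, 0.1745]
ee_rot: [-3.141, 0.002, 0.054]
contact_force: [0.7, -0.1, -3.3]
opening: 0.0514
finger_force: 42.9
```

Run:
```python
from h import *
s=bot.state();print(s['clock'],s['ee_pos'],s['ee_rot'],s['contact_force'],s['moment'],s['opening'],s['finger_force'])
# flange corners in w2
p=np.array([.46934,-.22525,.16683])
for u,v in((288,157),(500,157)): print(atz('w2',u*.64-.2,v*.64-.2,p[2]+.024,True)-p)
snap('wrist','w3'); i=cv2.imread('pics/w3.png'); cv2.imwrite('pics/w3b.png',cv2.resize(i[:300,:400],(800,600),interpolation=cv2.INTER_CUBIC))
```

```text
5.2 [0.49624283 0.10768453 0.17446044] [-3.14148673e+00  1.70045530e-03  5.40738589e-02] [ 0.69807852 -0.1486673  -3.26856535] [-0.01240906  0.00210692 -0.03914433] 0.051427133849473484 42.88687527179718
[0.07354636 0.02729995 0.024     ]
[ 0.07540967 -0.02285473  0.024     ]
```

View pics/w3b.png

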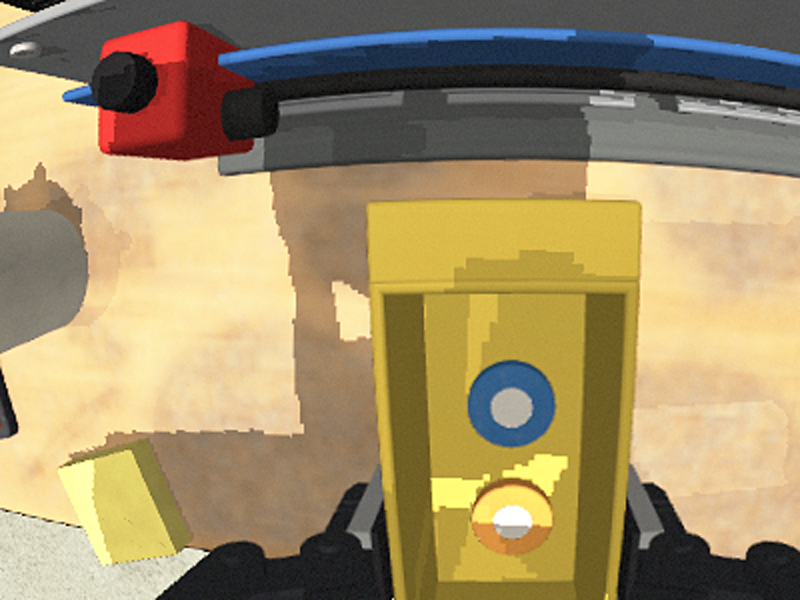

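The wrist crop shows the rail's top face as the light blue band through (260,56), (450,36), (600,38) and (750,54). The buffer face is at about (278,108). The bin is 100 px clear of it, with both discs inside.

Run:
```python
from h import *
W=lambda u,v,z:atz('w3',u*.5-.2,v*.5-.2,z,True)
P=np.array([W(*q,.15) for q in((260,56),(350,43),(450,36),(600,38),(750,54))]);print(P)
k=np.polyfit(P[:,1],P[:,0],1); yw=-np.arctan(k[0]); print('rail yaw',np.degrees(yw),'resid mm',(P[:,0]-np.polyval(k,P[:,1]))*1e3)
b=W(278,108,.14);print('buffer face',b)
print('stop top right edge',W(205,22,.17),W(185,60,.17))
fl=[W(368,203,.1984),W(640,203,.1984)];print('flange',fl)
s=bot.state(); t=s['ee_pos'];
u=np.array([np.cos(yw),np.sin(yw)]); n=np.array([-u[1],u[0]])
rp=np.array([np.polyval(k,t[1]),t[1]])
sheet=(rp-t[:2])@u+.010
print('tcp->sheet',sheet,'flange back->sheet',sheet-.0745,'binwall->buffer along rail',(b[:2]-t[:2])@n-.026)
```

```text
[[0.61184744 0.18126641 0.15      ]
 [0.61384067 0.15502494 0.15      ]
 [0.61548953 0.1280258  0.15      ]
 [0.61762519 0.08852167 0.15      ]
 [0.61993785 0.04581427 0.15      ]]
rail yaw 3.3616036832898546 resid mm [-0.28617824  0.16566584  0.2286352   0.0438923  -0.15201511]
buffer face [0.59785436 0.17859253 0.14      ]
stop top right edge [0.61754638 0.18910768 0.17      ] [0.60775897 0.19403324 0.17      ]
flange [array([0.5689706 , 0.13636857, 0.1984    ]), array([0.57171637, 0.08620258, 0.1984    ])]
tcp->sheet 0.12983188209024593 flange back->sheet 0.055331882090245935 binwall->buffer along rail 0.0392900128798192
```

Request:
move_arm --pt "0.4 0 0.1 0 0 0 0.4" --pt "1.2 0 0.3 0 0 -0.1 0.4" --pt "2.2 0 0.5 0 0 -0.2 0.4" --pt "3.2 0 0.7 0 0 -0.2 0.4" --pt "4.0 0 0.8 0 0 -0.2 0.4" --pt "4.5 0 0.8 0 0 -0.2 0.4" --pt "4.8 0 0.8 0 0 -0.2 0.4" --pt "4.8 0 0.8 0 0 -0.2 0.4" --pt "4.8 0 0.8 0 0 -0.2 0.4" --pt "4.8 0 0.8 0 0 -0.2 0.4"

```text
clock: 6.5
ee_pos: [0.5449, 0.1086, 0.1674]
ee_rot: [-3.142, 0.0, 0.056]
contact_force: [0.4, -0.1, -3.6]
opening: 0.0516
finger_force: 42.9
```

Request:
move_arm --pt "0.05 0 0 0 0 0 0.4" --pt "0.1 0 0 0 0 0 0.4" --pt "0.15 0 0 0 0 0 0.4" --pt "0.2 0 0 0 0 0 0.4" --pt "0.25 0 0 0 0 0 0.4" --pt "0.3 0 0 0 0 0 0.4" --pt "0.35 0 0 0 0 0 0.4" --pt "0.4 0 0 0 0 0 0.4" --pt "0.45 0 0 0 0 0 0.4" --pt "0.45 0 0 0 0 0 0.4"

```text
clock: 7.75
ee_pos: [0.5496, 0.1088, 0.1673]
ee_rot: [-3.142, -0.0, 0.055]
contact_force: [0.7, 0.5, -3.4]
opening: 0.0511
finger_force: 42.9
```

Request:
move_arm --pt "0.03 0 0 0 0 0 0.4" --pt "0.06 0 0 0 0 0 0.4" --pt "0.09 0 0 0 0 0 0.4" --pt "0.12 0 0 0 0 0 0.4" --pt "0.15 0 0 0 0 0 0.4" --pt "0.18 0 0 0 0 0 0.4" --pt "0.21 0 0 0 0 0 0.4" --pt "0.24 0 0 0 0 0 0.4" --pt "0.26 0 0 0 0 0 0.4" --pt "0.26 0 0 0 0 0 0.4"

```text
clock: 9.0
ee_pos: [0.5522, 0.109, 0.1673]
ee_rot: [3.142, -0.0, 0.056]
contact_force: [-0.5, -0.1, -2.2]
opening: 0.0514
finger_force: 42.9
```

Request:
move_arm --pt "0.02 0 0 0 0 0 0.4" --pt "0.04 0 0 0 0 0 0.4" --pt "0.06 0 0 0 0 0 0.4" --pt "0.08 0 0 0 0 0 0.4" --pt "0.1 0 0 0 0 0 0.4" --pt "0.12 0 0 0 0 0 0.4" --pt "0.14 0 0 0 0 0 0.4" --pt "0.15 0 0 0 0 0 0.4" --pt "0.15 0 0 0 0 0 0.4" --pt "0.15 0 0 0 0 0 0.4"

```text
clock: 10.25
ee_pos: [0.5529, 0.109, 0.1672]
ee_rot: [3.142, 0.001, 0.055]
contact_force: [-6.7, -0.6, -0.6]
opening: 0.0513
finger_force: 43.2
```

The lip touched the sheet at TCP x of about 0.5525. I'll back off 2 mm from that and lower.

Request:
move_arm --pt "-0.15 0 0 0 0 0 0.4" --pt "-0.32 0 0 0 0 0 0.4" --pt "-0.32 0 0.3 0 0 0 0.4" --pt "-0.32 0 0.7 0 0 0 0.4" --pt "-0.32 0 1.1 0 0 0 0.4" --pt "-0.32 0 1.5 0 0 0 0.4" --pt "-0.32 0 1.8 0 0 0 0.4" --pt "-0.32 0 2.05 0 0 0 0.4" --pt "-0.32 0 2.25 0 0 0 0.4" --pt "-0.32 0 2.4 0 0 0 0.4"

```text
clock: 11.5
ee_pos: [0.5505, 0.1088, 0.1432]
ee_rot: [3.142, -0.0, 0.056]
contact_force: [0.7, 0.2, -2.5]
opening: 0.0513
finger_force: 42.9
```

Request:
move_arm --pt "0 0 0.15 0 0 0 0.4" --pt "0 0 0.3 0 0 0 0.4" --pt "0 0 0.45 0 0 0 0.4" --pt "0 0 0.6 0 0 0 0.4" --pt "0 0 0.75 0 0 0 0.4" --pt "0 0 0.87 0 0 0 0.4" --pt "0 0 0.97 0 0 0 0.4" --pt "0 0 1.05 0 0 0 0.4" --pt "0 0 1.1 0 0 0 0.4" --pt "0 0 1.1 0 0 0 0.4"

```text
clock: 12.75
ee_pos: [0.5505, 0.1089, 0.1323]
ee_rot: [3.142, -0.0, 0.056]
contact_force: [0.5, -0.4, -3.0]
opening: 0.0515
finger_force: 42.9
```

Request:
move_arm --pt "0 0 0.04 0 0 0 0.4" --pt "0 0 0.08 0 0 0 0.4" --pt "0 0 0.12 0 0 0 0.4" --pt "0 0 0.16 0 0 0 0.4" --pt "0 0 0.19 0 0 0 0.4" --pt "0 0 0.22 0 0 0 0.4" --pt "0 0 0.25 0 0 0 0.4" --pt "0 0 0.27 0 0 0 0.4" --pt "0 0 0.27 0 0 0 0.4" --pt "0 0 0.27 0 0 0 0.4"

```text
clock: 14.0
ee_pos: [0.5506, 0.1089, 0.1297]
ee_rot: [-3.142, -0.0, 0.055]
contact_force: [-2.4, -0.0, 4.9]
opening: 0.0511
finger_force: 43.7
```

Run:
```python
from h import *
s=bot.state();print(s['clock'],s['ee_pos'],s['contact_force'],s['moment'])
snap('wrist','w4'); i=cv2.imread('pics/w4.png'); cv2.imwrite('pics/w4b.png',cv2.resize(i[:300,:400],(800,600),interpolation=cv2.INTER_CUBIC))
```

```text
14.0 [0.55055465 0.10886597 0.12973574] [-2.40064906 -0.02779746  4.89581221] [-0.08142325 -0.04750753 -0.05086772]
```

View pics/w4b.png

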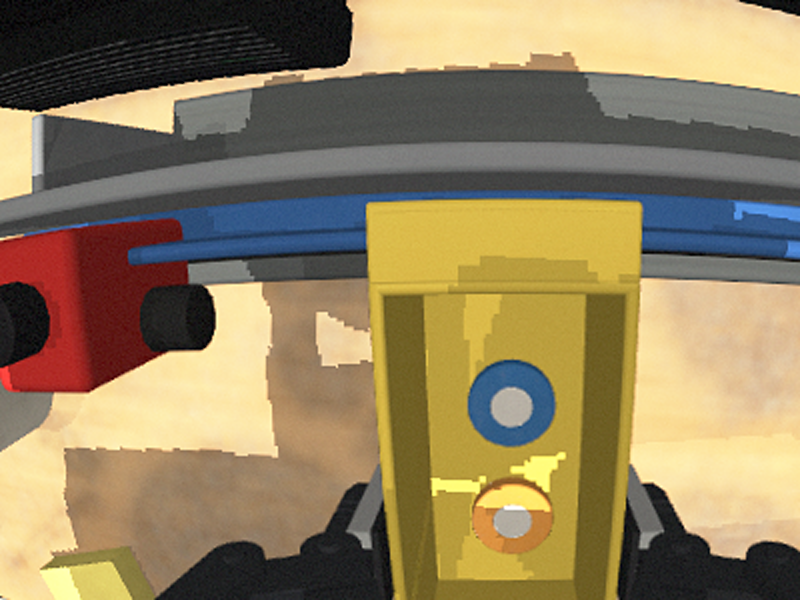

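The flange sits across the rail, covering the blue blade, and the buffer end is at about (208,318). The wrist carries about +8 N relative to free, so the rail bears the weight. Next I'll ease off a little and slide.

Run:
```python
from h import *
W=lambda u,v,z:atz('w4',u*.5-.2,v*.5-.2,z,True)
t=bot.state()['ee_pos']; n=np.array([-np.sin(.0587),np.cos(.0587)])
for q,z in(((207,290),.148),((215,318),.14),((205,348),.134)):
    b=W(*q,z);print(b,(b[:2]-t[:2])@n-.026)
```

```text
[0.60525134 0.17472104 0.148     ] 0.03651736961581195
[0.59759138 0.17721046 0.14      ] 0.03945187862651667
[0.5888475  0.18371479 0.134     ] 0.04645798503475382
```

Request:
move_arm --pt "0 -0.05 -0.02 0 0 0 0.4" --pt "0 -0.3 -0.02 0 0 0 0.4" --pt "0 -0.7 -0.02 0 0 0 0.4" --pt "0 -1.1 -0.02 0 0 0 0.4" --pt "0 -1.5 -0.02 0 0 0 0.4" --pt "0 -1.9 -0.02 0 0 0 0.4" --pt "0 -2.2 -0.02 0 0 0 0.4" --pt "0 -2.45 -0.02 0 0 0 0.4" --pt "0 -2.6 -0.02 0 0 0 0.4" --pt "0 -2.6 -0.02 0 0 0 0.4"

```text
clock: 15.3
ee_pos: [0.549, 0.135, 0.1298]
ee_rot: [-3.141, -0.0, 0.056]
contact_force: [-0.7, 0.5, 4.2]
opening: 0.0515
finger_force: 43.7
```

Request:
move_arm --pt "0 -0.1 0 0 0 0 0.4" --pt "0 -0.2 0 0 0 0 0.4" --pt "0 -0.3 0 0 0 0 0.4" --pt "0 -0.4 0 0 0 0 0.4" --pt "0 -0.5 0 0 0 0 0.4" --pt "0 -0.6 0 0 0 0 0.4" --pt "0 -0.65 0 0 0 0 0.4" --pt "0 -0.7 0 0 0 0 0.4" --pt "0 -0.7 0 0 0 0 0.4" --pt "0 -0.7 0 0 0 0 0.4"

```text
clock: 16.55
ee_pos: [0.5486, 0.1419, 0.1298]
ee_rot: [-3.141, -0.0, 0.056]
contact_force: [-0.1, -1.8, 4.5]
opening: 0.0513
finger_force: 43.8
```

Request:
move_arm --pt "0 -0.03 0 0 0 0 0.4" --pt "0 -0.06 0 0 0 0 0.4" --pt "0 -0.09 0 0 0 0 0.4" --pt "0 -0.12 0 0 0 0 0.4" --pt "0 -0.14 0 0 0 0 0.4" --pt "0 -0.16 0 0 0 0 0.4" --pt "0 -0.18 0 0 0 0 0.4" --pt "0 -0.18 0 0 0 0 0.4" --pt "0 -0.18 0 0 0 0 0.4" --pt "0 -0.18 0 0 0 0 0.4"

```text
clock: 17.8
ee_pos: [0.5485, 0.1436, 0.1298]
ee_rot: [-3.142, 0.0, 0.056]
contact_force: [-0.0, -3.3, 5.4]
opening: 0.0516
finger_force: 43.8
```

Request:
move_arm --pt "0 -0.02 0 0 0 0 0.4" --pt "0 -0.04 0 0 0 0 0.4" --pt "0 -0.06 0 0 0 0 0.4" --pt "0 -0.08 0 0 0 0 0.4" --pt "0 -0.1 0 0 0 0 0.4" --pt "0 -0.12 0 0 0 0 0.4" --pt "0 -0.14 0 0 0 0 0.4" --pt "0 -0.15 0 0 0 0 0.4" --pt "0 -0.15 0 0 0 0 0.4" --pt "0 -0.15 0 0 0 0 0.4"

```text
clock: 19.05
ee_pos: [0.5485, 0.1451, 0.1298]
ee_rot: [-3.142, -0.0, 0.056]
contact_force: [0.1, -2.8, 4.8]
opening: 0.0516
finger_force: 43.8
```

Request:
move_arm --pt "0 -0.02 0 0 0 0 0.4" --pt "0 -0.04 0 0 0 0 0.4" --pt "0 -0.06 0 0 0 0 0.4" --pt "0 -0.08 0 0 0 0 0.4" --pt "0 -0.1 0 0 0 0 0.4" --pt "0 -0.12 0 0 0 0 0.4" --pt "0 -0.14 0 0 0 0 0.4" --pt "0 -0.15 0 0 0 0 0.4" --pt "0 -0.15 0 0 0 0 0.4" --pt "0 -0.15 0 0 0 0 0.4"

```text
clock: 20.3
ee_pos: [0.5484, 0.1466, 0.1298]
ee_rot: [-3.142, 0.0, 0.055]
contact_force: [0.6, -3.2, 4.5]
opening: 0.0513
finger_force: 43.8
```

Request:
move_arm --pt "0 -0.02 0 0 0 0 0.4" --pt "0 -0.04 0 0 0 0 0.4" --pt "0 -0.06 0 0 0 0 0.4" --pt "0 -0.08 0 0 0 0 0.4" --pt "0 -0.1 0 0 0 0 0.4" --pt "0 -0.12 0 0 0 0 0.4" --pt "0 -0.12 0 0 0 0 0.4" --pt "0 -0.12 0 0 0 0 0.4" --pt "0 -0.12 0 0 0 0 0.4" --pt "0 -0.12 0 0 0 0 0.4"

```text
clock: 21.55
ee_pos: [0.5483, 0.1478, 0.1298]
ee_rot: [-3.142, -0.0, 0.056]
contact_force: [0.6, -2.7, 4.1]
opening: 0.0514
finger_force: 43.8
```

Request:
move_arm --pt "0 -0.02 0 0 0 0 0.4" --pt "0 -0.04 0 0 0 0 0.4" --pt "0 -0.06 0 0 0 0 0.4" --pt "0 -0.08 0 0 0 0 0.4" --pt "0 -0.1 0 0 0 0 0.4" --pt "0 -0.12 0 0 0 0 0.4" --pt "0 -0.12 0 0 0 0 0.4" --pt "0 -0.12 0 0 0 0 0.4" --pt "0 -0.12 0 0 0 0 0.4" --pt "0 -0.12 0 0 0 0 0.4"

```text
clock: 22.8
ee_pos: [0.5482, 0.149, 0.1298]
ee_rot: [-3.142, 0.0, 0.056]
contact_force: [-0.2, -3.1, 4.5]
opening: 0.0514
finger_force: 43.8
```

Request:
move_arm --pt "0 -0.02 0 0 0 0 0.4" --pt "0 -0.04 0 0 0 0 0.4" --pt "0 -0.06 0 0 0 0 0.4" --pt "0 -0.08 0 0 0 0 0.4" --pt "0 -0.1 0 0 0 0 0.4" --pt "0 -0.12 0 0 0 0 0.4" --pt "0 -0.13 0 0 0 0 0.4" --pt "0 -0.13 0 0 0 0 0.4" --pt "0 -0.13 0 0 0 0 0.4" --pt "0 -0.13 0 0 0 0 0.4"

```text
clock: 24.05
ee_pos: [0.5482, 0.1503, 0.1298]
ee_rot: [-3.142, -0.0, 0.056]
contact_force: [0.5, -3.2, 4.2]
opening: 0.052
finger_force: 43.8
```

Request:
move_arm --pt "0 -0.02 0 0 0 0 0.4" --pt "0 -0.04 0 0 0 0 0.4" --pt "0 -0.06 0 0 0 0 0.4" --pt "0 -0.08 0 0 0 0 0.4" --pt "0 -0.1 0 0 0 0 0.4" --pt "0 -0.12 0 0 0 0 0.4" --pt "0 -0.13 0 0 0 0 0.4" --pt "0 -0.13 0 0 0 0 0.4" --pt "0 -0.13 0 0 0 0 0.4" --pt "0 -0.13 0 0 0 0 0.4"

```text
clock: 25.3
ee_pos: [0.5481, 0.1516, 0.1298]
ee_rot: [-3.142, -0.0, 0.056]
contact_force: [-0.3, -3.0, 4.1]
opening: 0.0514
finger_force: 43.8
```

Run:
```python
from h import *
snap('wrist','w5'); i=cv2.imread('pics/w5.png'); cv2.imwrite('pics/w5b.png',cv2.resize(i[60:210,100:300],(800,600),interpolation=cv2.INTER_CUBIC))
```

```text
(no output)
```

View pics/w5b.png

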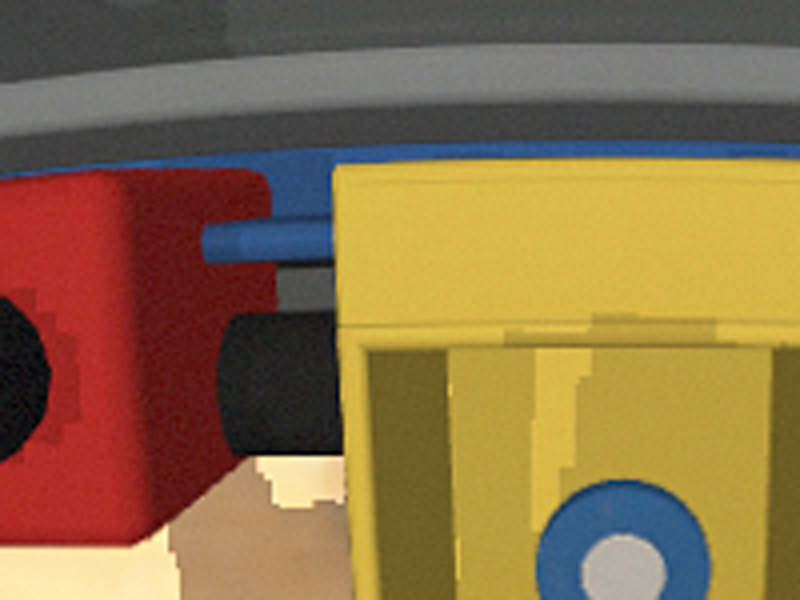

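The buffer (black, 220..340, 310..455) now disappears behind the bin's +y wall, so contact is close. I'll keep feeling for it.

Request:
move_arm --pt "0 -0.02 0 0 0 0 0.4" --pt "0 -0.04 0 0 0 0 0.4" --pt "0 -0.06 0 0 0 0 0.4" --pt "0 -0.08 0 0 0 0 0.4" --pt "0 -0.1 0 0 0 0 0.4" --pt "0 -0.12 0 0 0 0 0.4" --pt "0 -0.12 0 0 0 0 0.4" --pt "0 -0.12 0 0 0 0 0.4" --pt "0 -0.12 0 0 0 0 0.4" --pt "0 -0.12 0 0 0 0 0.4"

```text
clock: 26.6
ee_pos: [0.548, 0.1528, 0.1298]
ee_rot: [-3.142, 0.0, 0.056]
contact_force: [0.5, -4.0, 3.9]
opening: 0.0515
finger_force: 43.8
```

Request:
move_arm --pt "0 -0.01 0 0 0 0 0.4" --pt "0 -0.02 0 0 0 0 0.4" --pt "0 -0.03 0 0 0 0 0.4" --pt "0 -0.04 0 0 0 0 0.4" --pt "0 -0.05 0 0 0 0 0.4" --pt "0 -0.06 0 0 0 0 0.4" --pt "0 -0.07 0 0 0 0 0.4" --pt "0 -0.08 0 0 0 0 0.4" --pt "0 -0.08 0 0 0 0 0.4" --pt "0 -0.08 0 0 0 0 0.4"

```text
clock: 27.85
ee_pos: [0.5479, 0.1531, 0.1297]
ee_rot: [3.141, 0.0, 0.055]
contact_force: [0.2, -8.8, 5.2]
opening: 0.0514
finger_force: 43.8
```

Request:
move_arm --pt "0 -0.01 0 0 0 0 0.4" --pt "0 -0.02 0 0 0 0 0.4" --pt "0 -0.02 0 0 0 0 0.4" --pt "0 -0.02 0 0 0 0 0.4" --pt "0 -0.02 0 0 0 0 0.4" --pt "0 -0.02 0 0 0 0 0.4" --pt "0 -0.02 0 0 0 0 0.4" --pt "0 -0.02 0 0 0 0 0.4" --pt "0 -0.02 0 0 0 0 0.4" --pt "0 -0.02 0 0 0 0 0.4"

```text
clock: 29.1
ee_pos: [0.5478, 0.1531, 0.1297]
ee_rot: [3.141, 0.0, 0.055]
contact_force: [-0.1, -12.4, 5.7]
opening: 0.0513
finger_force: 43.9
```

Pressed at about 9 N net of rail friction. Now I'll ease off and let go gently.

Request:
move_arm --pt "0 0.01 0 0 0 0 0.4" --pt "0 0.03 -0.01 0 0 0 0.4" --pt "0 0.05 -0.02 0 0 0 0.4" --pt "0 0.06 -0.02 0 0 0 0.4" --pt "0 0.06 -0.02 0 0 0 0.61" --pt "0 0.06 -0.02 0 0 0 0.65" --pt "0 0.06 -0.02 0 0 0 0.72" --pt "0 0.06 -0.02 0 0 0 0.8" --pt "0 0.06 -0.02 0 0 0 0.9" --pt "0 0.06 -0.02 0 0 0 0.95" --squeeze 20

```text
clock: 30.35
ee_pos: [0.548, 0.1532, 0.13]
ee_rot: [3.142, 0.0, 0.056]
contact_force: [0.4, 0.1, -0.0]
opening: 0.0809
finger_force: 0.0
```

Run:
```python
from h import *
snap('wrist','w6'); i=cv2.imread('pics/w6.png'); cv2.imwrite('pics/w6b.png',cv2.resize(i,(800,600),interpolation=cv2.INTER_CUBIC))
```

```text
(no output)
```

View pics/w6b.png

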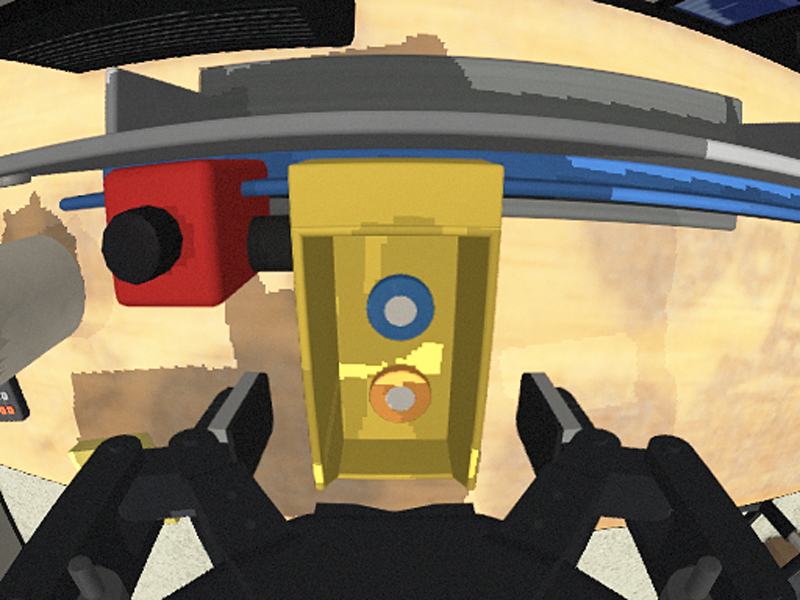

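The bin hangs on the rail against the buffer, leaning back slightly, with both discs inside and the fingers clear on both sides. I'll retreat straight up.

Request:
move_arm --pt "0 0 -0.5 0 0 0 1" --pt "0 0 -1.5 0 0 0 1" --pt "0 0 -3 0 0 0 1" --pt "0 0 -5 0 0 0 1" --pt "0 0 -7.5 0 0 0 1" --pt "0 0 -10 0 0 0 1" --pt "0 0 -12 0 0 0 1" --pt "0 0 -13 0 0 0 1" --pt "0 0 -13 0 0 0 1" --pt "0 0 -13 0 0 0 1"

```text
clock: 31.65
ee_pos: [0.5476, 0.1531, 0.2593]
ee_rot: [3.141, 0.001, 0.056]
contact_force: [0.2, -0.5, 0.1]
opening: 0.085
finger_force: 0.0
```

Run:
```python
from h import *
snap('wrist','w7'); i=cv2.imread('pics/w7.png'); cv2.imwrite('pics/w7b.png',i)
```

```text
(no output)
```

View pics/w7b.png

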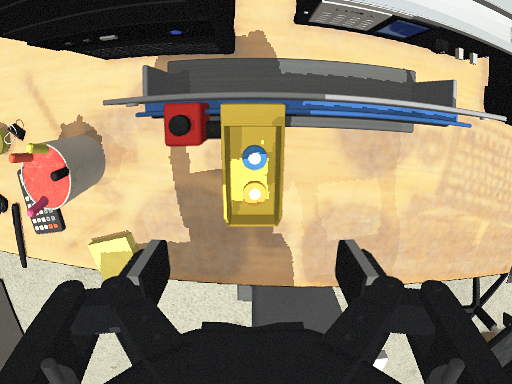

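The bin hangs at (253,165), with its lip over the rail and its side against the buffer. Both sources are inside, and the cup stands where it was.

```bash
python3 -c "
from station import bot
print(bot.job_done())"
```

```text
the job is handed in; nothing more can be done
None
```

The bin hangs hooked on the rail against the stop's buffer, pressed there at roughly 9 N (12.4 N at the wrist, less about 3 N rail friction) and then let go, with both sources still inside; I handed the job in with the clock at about 32 s.

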